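# Close the sample pots from a stack of lids

## Task

Take the stack of clean lids apart and lay each lid flat and centred on the open pot whose mouth it fits: the square lid on the square pot, squared up with its sides, and the large, medium and small round lids on the large, medium and small round mouths. Never lay a lid on the bench, which is not clean, and leave the pots standing where they are.

Things in the scene. Friction and masses are not known exactly. Their poses are not given: they have to be found in the camera images.
- lid_square_mid (a point): Lowest lid of the stack: square flat orange plastic lid, 64 x 64 mm, 16 mm thick, 45 g. The stack stands on a steel disc 92 mm across and 12 mm high, so this lid's underside starts 12 mm above the bench. The point is the lid's centre, half-way up; x and y axes run parallel to its sides, z up.
- lid_large_mid (a point): Second lid from below: round flat orange plastic lid, 54 mm diameter, 16 mm thick, 32 g, lying on the square lid. The point is its centre, half-way up; z up.
- lid_medium_mid (a point): Third lid from below: round flat orange plastic lid, 43 mm diameter, 16 mm thick, 22 g, lying on the 54 mm lid. The point is its centre, half-way up; z up.
- lid_small_mid (a point): Top lid of the stack: round flat orange plastic lid, 32 mm diameter, 16 mm thick, 14 g, lying on the 43 mm lid. The point is its centre, half-way up; z up.
- pot_square_rim (a point): Open square white plastic pot, 56 x 56 mm outside, 50 mm high, walls 4 mm, about 250 g, standing loose. The point is the centre of its mouth at rim height; x and y axes run parallel to its sides, z up. The square lid overlaps it by 4 mm all round.
- pot_large_rim (a point): Open round white pot, straight-sided, mouth 46 mm across outside, 58 mm high, wall 4 mm, about 220 g, standing loose. The point is the centre of its mouth at rim height; z up. Takes the 54 mm lid.
- pot_medium_rim (a point): Open round white pot, body 46 mm across with a neck; mouth 35 mm across outside, 66 mm high, wall 4 mm, about 220 g, standing loose. The point is the centre of its mouth at rim height; z up. Takes the 43 mm lid.
- pot_small_rim (a point): Open round white bottle-like pot, body 42 mm across with a narrow neck; mouth 24 mm across outside, 75 mm high, wall 4 mm, about 200 g, standing loose. The point is the centre of its mouth at rim height; z up. Takes the 32 mm lid.
Mind the look-alikes: they are no part of the job. Leave any yellow look-alike of the part that bears lid_small_mid alone.

How it is judged:
At the end, for the whole second after the job is handed in: Each lid lies released and at rest on the rim of its own upright pot: centre within 8 mm of the mouth's centre sideways, its centre 5 to 11 mm above the rim, tilted by less than 0.1 rad; the square lid's sides within 0.26 rad of the square pot's sides (horizontal distance between lid_square_mid and pot_square_rim below 0.008 m and z of lid_square_mid in the frame of pot_square_rim between 0.005 and 0.011 m and angle between each of lid_square_mid, pot_square_rim, lid_large_mid, pot_large_rim, lid_medium_mid, pot_medium_rim, lid_small_mid, pot_small_rim's own z axis and vertical below 0.1 rad and linear speed of each of lid_square, pot_square, lid_large, pot_large, lid_medium, pot_medium, lid_small, pot_small below 0.02 m/s and contact force between each of lid_square, lid_large, lid_medium, lid_small and the fingers below 0.1 N and horizontal distance between lid_large_mid and pot_large_rim below 0.008 m and z of lid_large_mid in the frame of pot_large_rim between 0.005 and 0.011 m and horizontal distance between lid_medium_mid and pot_medium_rim below 0.008 m and z of lid_medium_mid in the frame of pot_medium_rim between 0.005 and 0.011 m and horizontal distance between lid_small_mid and pot_small_rim below 0.008 m and z of lid_small_mid in the frame of pot_small_rim between 0.005 and 0.011 m and (angle between the x axis of lid_square_mid and the x axis of pot_square_rim, either way round below 0.26 rad or angle between the x axis of lid_square_mid and the y axis of pot_square_rim, either way round below 0.26 rad)); the robot touches nothing.
It fails at once if a lid lies on the bench (height (world z) of any of lid_square_mid, lid_large_mid, lid_medium_mid, lid_small_mid below 0.0125 m).
It fails at once if a pot is shifted by more than 30 mm or tipped over (distance of any of pot_square_rim, pot_large_rim, pot_medium_rim, pot_small_rim from where it was at the start of the episode above 0.03 m or angle between any of pot_square_rim, pot_large_rim, pot_medium_rim, pot_small_rim's own z axis and vertical above 0.5 rad).
It also fails if it takes over 115 s, if anything falls off the work surface, if the arm or the gripper's body presses on something with over 40 N, if the wrist force passes 120 N, or if a joint passes its speed limit or range.

## Robot

A 6-joint arm with a two-finger parallel gripper is mounted at the origin on the work surface. World frame = base frame: x ahead of the robot, y to its left, z up, the work surface at z = 0. Lengths are in m, angles in rad, forces in N, time in s.
With the tool pointing down it reaches from about 0.275 to 0.825 m from the base axis. Payload 4.9 kg.
Tool frame: the origin (TCP) lies between the finger pads; the fingertips stand 22 mm ahead of it and the grasp point (between the pads) lies 3 mm ahead of it; z points along the fingers, y is the line along which they close (so a half turn about z gives the same grasp; the last joint's range is limited). The gripper opens to 85 mm and grips with 20 to 120 N. Pads are 22 mm wide; open, the fingers measure 114 mm over their backs; the gripper's body (76 mm by 85 mm) begins 54 mm behind the grasp point. The pads swing forward as they close: fully open they stand 13 mm farther back than shut.
Start: joints at [1.042, 0.326, -0.193, 1.052, 0, 1.437], TCP at [0.212, 0.508, 0.253] pointing down, gripper open.
Joint ranges: [-2.65, 2.65], [-0.97, 1.79], [-1.3, 1.35], [-1.93, 2.1], [-1.47, 1.37], [-3.14, 3.14]. Speed limits (rad/s): [2.57, 2.57, 3.14, 3.14, 3.14, 3.14].

## Interface

Orientations are given as a rotation vector (axis times angle).
In Python, from station import * gives the robot as it stands.
- The arm moves only by the shell command python3 -m inch 'ROWS'. ROWS is JSON, a list that holds one entry, the list of rows, each a list of 5 numbers: the opening, from 0 (shut) to 1 (fully open), then the shift along the tool's x, y, z scaled (see below), then the turn about the tool's z scaled (see below). A call has 1 to 20 rows; each row shifts and turns the commanded pose from where the row before left it, along the tool's axes as they then stand; what a row does not reach is not made up. The controller multiplies each number of a shift by 0.03 m and each number of a turn by 4 degrees. A row lasts 1/10 s, in which the tool goes at most 50 mm and 8.59 degrees, less where a joint would pass 70% of its speed; a pose out of reach is approached as far as the arm can. A call with a number of a shift or a turn outside -1 to 1 is refused whole. A call with a gripper value outside its range is refused whole. The fingers move at their own pace and stop on an object; the grip force is fixed at half the most. Time passes only in rows, so rows that do not move let the fingers close. It gives the time, the measured TCP pose, the force, the opening and the grip force at its end, in the units of the state.
- get_obs(): the state, without advancing time (a new reading comes with each control period).
- get_image(name): name is "scene" or "top" or "wrist"; returns the picture (400x640x3 uint8, red, green, blue); there is no depth.
- camera_info(name): a dict with "mtx" (3x3 intrinsics, pixels), "k1" (the pictures are not rectified: a ray, as slopes to the right and down, at radius r is drawn at 1 + k1 r^2 times it, then the intrinsics apply), "R" (3x3) and "t" (3): a world point X has camera coordinates R X + t. Camera axes: x right, y down, z forward; pixel columns grow to the right and rows downward; lengths in m; the calibration is good to about 2 mm. A picture is of the moment at which its call begins: read the wrist's pose just before it. camera_info takes no time and is no camera call; for the wrist camera it gives the pose at the moment of the call.
- sign_off(): hands the job in; it is judged then, once.
The state is a dict: "time_s": time; "joints": joint angles; "dq": joint speeds; "joint_torque": joint torques, N m; "position": TCP position; "orientation": TCP orientation; "wrist_force": force on the tool from outside, world axes, zero at the start; "ft_torque": the same for the moment, N m; "width": opening from 0.0 (shut) to 1.0 (fully open); "grasp_force": force on a finger pad.
Only numpy, scipy, OpenCV 4.12 (cv2) and the standard library are available. Lean on these libraries where they do the work, as an engineer would, in place of code of your own. Each camera call takes 0.05 s, during which the arm holds its last target. There are 200 camera calls.

## Working session

There is one attempt and no reset: what is moved stays moved. The work goes in short steps, Python scripts to look and compute and a shell command to move; the robot and the scene stay as the last step left them, time stands still between calls to the robot, and variables do not carry over. Pictures are saved under pics/ and viewed, at most 14 in all, crops included, and the job is handed in when it is done.

```bash
ls; mkdir -p pics; python3 - <<'E'
from station import *
import cv2
for n in("scene","top"):
    im=get_image(n); cv2.imwrite(f"pics/{n}0.png",im[:,:,::-1]); 
    c=camera_info(n); print(n,c)
o=get_obs(); print(o["time_s"],o["position"],o["orientation"],o["width"])
E
```

```text
pics
scene {'mtx': array([[371.45688971,   0.        , 325.44682756],
       [  0.        , 371.45688971, 199.31108037],
       [  0.        ,   0.        ,   1.        ]]), 'k1': -0.08672656308766269, 'R': array([[-0.23746513,  0.97137793, -0.00593512],
       [ 0.669917  ,  0.15933876, -0.72513611],
       [-0.70343552, -0.17617058, -0.68857999]]), 't': array([ 0.13057099, -0.31461452,  1.10336397])}
top {'mtx': array([[379.2993256 ,   0.        , 323.6848458 ],
       [  0.        , 379.2993256 , 194.83461102],
       [  0.        ,   0.        ,   1.        ]]), 'k1': -0.04601535530069988, 'R': array([[ 0.01402399, -0.99989247, -0.00428592],
       [-0.98564701, -0.01310275, -0.16831009],
       [ 0.16823584,  0.00658479, -0.98572478]]), 't': array([-0.00887156,  0.54812124,  0.75215326])}
0.1 [0.21129113 0.50728949 0.25258146] [-6.16029915e-01 -3.08009012e+00  2.26015513e-03] 1.0043878176312526
```

View pics/top0.png

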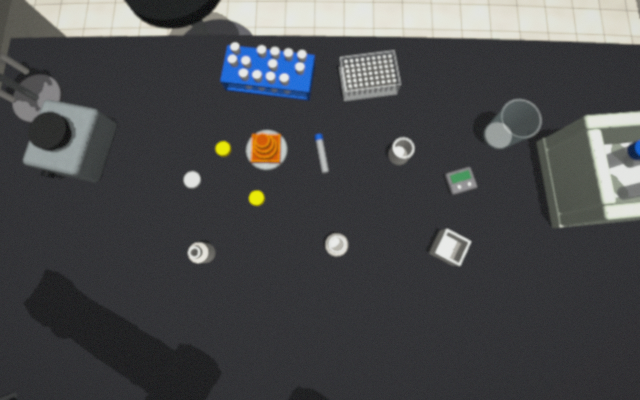

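View pics/scene0.png

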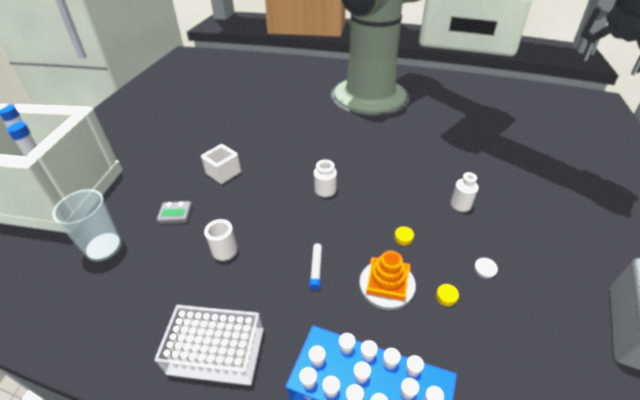

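The top view shows the stack near (266,148), large pot (402,150), medium (337,244), small (200,253) and square (450,247), with the yellow look-alikes at (223,149) and (257,198). I'll zoom in on these.

```bash
cat > h.py <<'E'
from station import *
import numpy as np, cv2
from scipy.spatial.transform import Rotation as Ro
def ray(n,uv,c=None):
    c=c or camera_info(n)
    p=cv2.undistortPoints(np.float64([[uv]]),c["mtx"],np.float64([c["k1"],0,0,0]))[0,0]
    R,t=np.array(c["R"]),np.array(c["t"])
    return -R.T@t, R.T@np.array([*p,1])
def onz(n,uv,z,c=None):
    o,d=ray(n,uv,c); return o+d*(z-o[2])/d[2]
def proj(n,X,c=None):
    c=c or camera_info(n)
    return cv2.projectPoints(np.float64([X]),cv2.Rodrigues(np.array(c["R"]))[0],np.array(c["t"]),c["mtx"],np.float64([c["k1"],0,0,0]))[0][0,0]
def rows(X,c=None):
    "world shift to tool units"
    R=Ro.from_rotvec(get_obs()["orientation"]).as_matrix()
    return R.T@np.asarray(X)/0.03
E
python3 - <<'E'
import cv2,numpy as np
im=cv2.imread("pics/top0.png")
t=[cv2.resize(im[y-25:y+25,x-25:x+25],(260,260),interpolation=cv2.INTER_CUBIC) for x,y in((266,148),(402,150),(337,244),(200,253),(450,247))]
t.append(t[0]*0)
cv2.imwrite("pics/z0.png",np.vstack([np.hstack(t[:3]),np.hstack(t[3:])]))
E
```

```text
(no output)
```

View pics/z0.png

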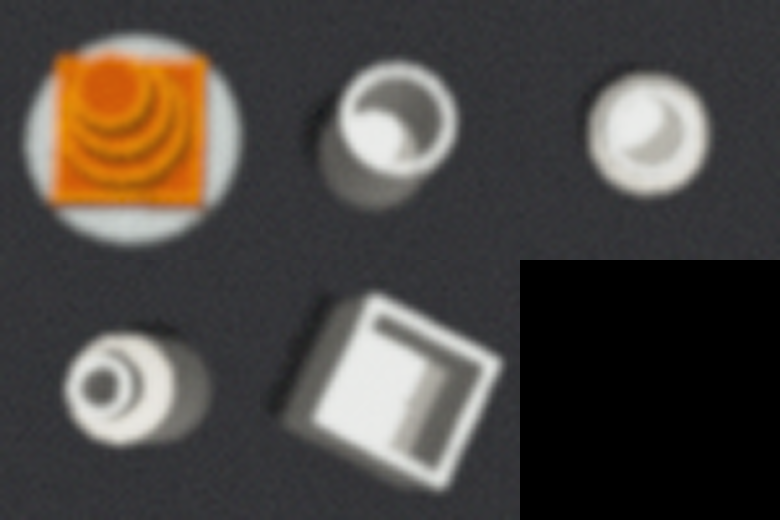

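The crops show the pot rims and lids clearly. Rim centres in full-image pixels: large (403.5,147.7), medium (336.4,243.6), small (194.2,252.4), square (453.3,247.4). The small lid's top is at (262.2,139.9), and the square lid at (266.2,148.2) is nearly axis-aligned.

```bash
python3 - <<'E'
from h import *
np.set_printoptions(precision=4,suppress=True)
for k,uv,z in(("small lid",(262.2,139.9),.076),("sq lid",(266.2,148.2),.028),("L",(403.5,147.7),.058),("M",(336.4,243.6),.066),("S",(194.2,252.4),.075),("Q",(453.3,247.4),.05)):
    print(k,onz("top",uv,z), proj("scene",onz("top",uv,z)), np.hypot(*onz("top",uv,z)[:2]))
q=[onz("top",(425+(a-260)/5.2,222+(b-260)/5.2),.05) for a,b in((372,295),(503,362),(440,490),(312,420))]
s=[onz("top",(241+a/5.2,123+b/5.2),.028) for a,b in((57,55),(208,58),(207,207),(52,205))]
for p in(q,s):
  for i in range(4):
    d=p[(i+1)%4]-p[i]; print(np.linalg.norm(d),np.degrees(np.arctan2(d[1],d[0])))
o=get_obs(); print(o["time_s"],Ro.from_rotvec(o["orientation"]).as_matrix()); c=camera_info("wrist");print(c, -c["R"].T@c["t"]-o["position"])
E
```

```text
small lid [0.6576 0.1282 0.076 ] [389.768  258.8921] 0.6699429441271749
sq lid [0.654 0.127 0.028] [385.8919 275.0844] 0.6662487869871168
L [ 0.65   -0.1695  0.058 ] [216.1022 229.2931] 0.6717397812443668
M [ 0.4457 -0.0285  0.066 ] [323.8005 165.4331] 0.4466569072032045
S [0.4235 0.2549 0.075 ] [468.6896 176.2159] 0.494274412672905
Q [ 0.4414 -0.2696  0.05  ] [217.4357 154.4907] 0.5172364895384373
0.05773446806991419 -116.83699882695251
0.05727316448490845 151.46584696355592
0.05657137987935067 61.73074096885767
0.05583641540567588 -27.365952727947356
0.06477523232511813 -90.60065571990204
0.06555898470401123 -178.4074904384939
0.065534082869783 89.91022617248814
0.06611852582912507 0.9182630935762898
0.1 [[-0.9231  0.3846 -0.0008]
 [ 0.3846  0.9231 -0.0013]
 [ 0.0002 -0.0015 -1.    ]]
{'mtx': array([[289.1396,   0.    , 318.4604],
       [  0.    , 289.1396, 195.9599],
       [  0.    ,   0.    ,   1.    ]]), 'k1': -0.0005969101426163618, 'R': array([[ 0.3851,  0.9229, -0.0019],
       [ 0.8848, -0.3687,  0.2849],
       [ 0.2622, -0.1115, -0.9585]]), 't': array([-0.5487, -0.0362,  0.3789])} [-0.0673  0.0279  0.1199]
```

```bash
python3 -m inch '[[[1,0,0,0,-1],[1,0,0,0,-1],[1,0,0,0,-1],[1,0,0,0,-1],[1,0,0,0,-1],[1,0,0,0,-0.65],[1,-1,-0.9,0,0],[1,-1,-0.9,0,0],[1,-1,-0.9,0,0],[1,-1,-0.9,0,0],[1,-1,-0.9,0,0],[1,-1,-0.9,0,0],[1,-1,-0.9,0,0],[1,-1,-0.9,0,0],[1,-1,-0.9,0,0],[1,-1,-0.9,0,0],[1,-1,-0.9,0,0],[1,-1,-0.9,0,0],[1,-1,-0.9,0,0],[1,0,0,0,0]]]'
```

```text
time_s: 2.1
position: [0.6045, 0.1528, 0.2522]
orientation: [0.009, 3.141, -0.002]
wrist_force: [-0.6, 1.0, -0.1]
width: 0.999
grasp_force: 0.0
```

```bash
python3 - <<'E'
from h import *
o=get_obs(); print(o["position"],rows(np.array([.656,.128,.2])-o["position"]),Ro.from_rotvec(o["orientation"]).as_matrix().round(3))
print(proj("wrist",[.6576,.1282,.076]))
cv2.imwrite("pics/w1.png",get_image("wrist")[:,:,::-1])
E
```

```text
[0.60451364 0.15284779 0.25223938] [-1.71948072 -0.81616461  1.74379716] [[-1.     0.006  0.001]
 [ 0.006  1.    -0.001]
 [-0.001 -0.001 -1.   ]]
[296.93483385 228.85748851]
```

View pics/w1.png

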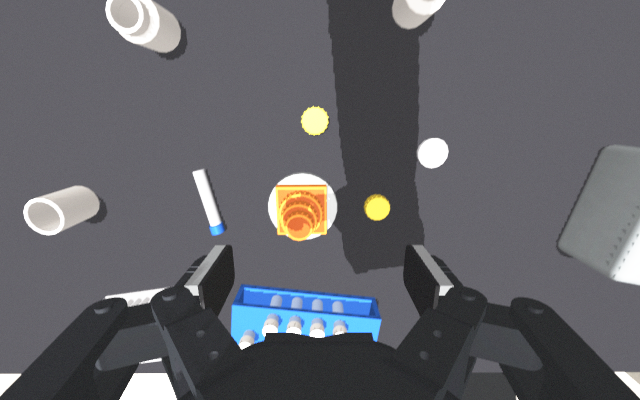

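The small lid's top centre is at about (298,228) against a predicted (297,229), so the estimate holds. The open fingertips are at (232,247) and (413,247). Next I'll move above the stack and pre-shape the gripper.

```bash
python3 -m inch '[[[0.5,-0.9,-0.4,1,0],[0.5,-0.85,-0.44,1,0],[0.5,0,0,1,0],[0.5,0,0,1,0],[0.5,0,0,0,0],[0.5,0,0,0,0]]]'
python3 - <<'E'
from h import *
o=get_obs(); print(o["time_s"],o["position"],o["width"])
print(proj("wrist",[.6573,.1278,.076]))
im=get_image("wrist")[:,:,::-1];cv2.imwrite("pics/w2.png",im)
cv2.imwrite("pics/w2z.png",cv2.resize(im[160:360,190:450],None,fx=3,fy=3,interpolation=cv2.INTER_CUBIC))
E
```

```text
time_s: 2.75
position: [0.6528, 0.1322, 0.1333]
orientation: [0.001, -3.14, -0.0]
wrist_force: [-0.4, 1.1, 0.9]
width: 0.496
grasp_force: 0.0
2.75 [0.65284088 0.13219827 0.13329983] 0.49604026008161484
[312.13054967 231.77574218]
```

View pics/w2z.png

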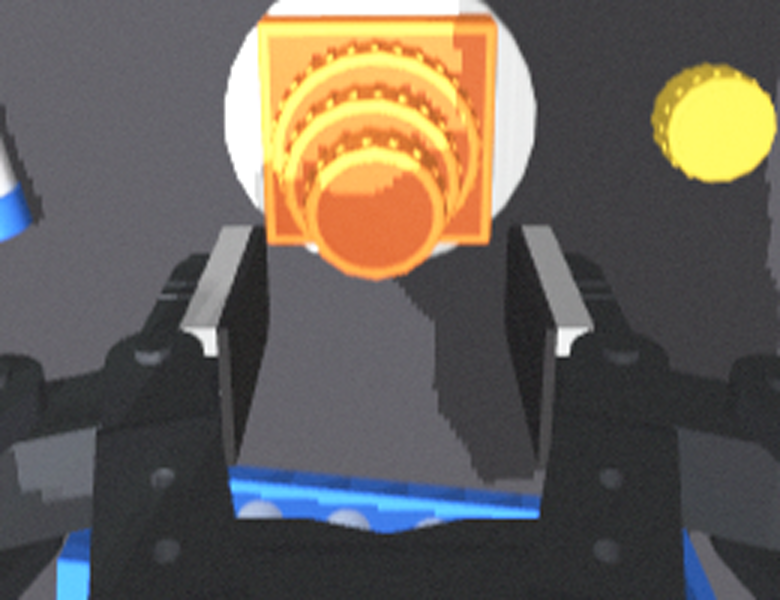

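The tips sit about 19 mm ahead of the TCP at half opening. The lid's top centre is at (316,231), about 2 mm from where I predicted. Next I descend and grip the small lid.

```bash
python3 -m inch '[[[0.5,-0.14,-0.06,0.8,0],[0.5,0,0,0.5,0],[0.5,0,0,0.3,0],[0.5,0,0,0,0],[0.3,0,0,0,0],[0.3,0,0,0,0],[0.3,0,0,0,0],[0.3,0,0,0,0],[0.3,0,0,0,0]]]'
python3 - <<'E'
from h import *
im=get_image("wrist")[:,:,::-1]
cv2.imwrite("pics/w3z.png",cv2.resize(im[160:360,190:450],None,fx=3,fy=3,interpolation=cv2.INTER_CUBIC))
E
```

```text
time_s: 3.7
position: [0.6587, 0.1296, 0.0861]
orientation: [0.001, 3.14, 0.0]
wrist_force: [-0.8, -0.8, 4.7]
width: 0.339
grasp_force: 59.6
```

View pics/w3z.png

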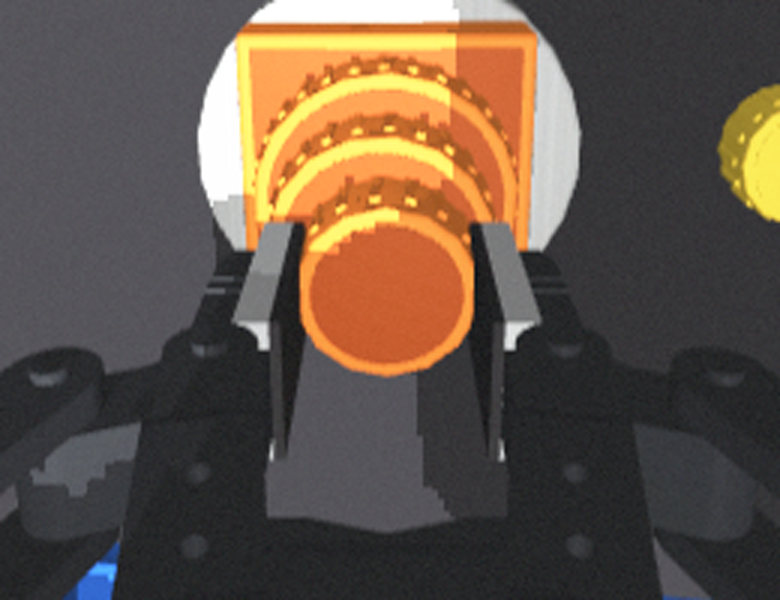

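Small lid is gripped (60 N), with its top centre at about (387,293) in the crop. Next I lift it and stop short of the small pot to look.

```bash
python3 - <<'E'
from h import *
print(get_obs()["position"]); print(onz("wrist",(190+387/3-.3,160+293/3-.3),.076))
E
python3 -m inch '[[[0.3,0,0,-0.3,0],[0.3,0,0,-0.7,0],[0.3,0,0,-1,0],[0.3,0,0,-1,0],[0.3,0,0,-1,0],[0.3,0.95,0.42,0,0],[0.3,0.95,0.42,0,0],[0.3,0.95,0.42,0,0],[0.3,0.95,0.42,0,0],[0.3,0.95,0.42,0,0],[0.3,0.95,0.42,0,0],[0.3,0.95,0.42,0,0],[0.3,0.95,0.42,0,0],[0.3,0.95,0.42,0,0],[0.3,0.95,0.42,0,0],[0.3,0,0,0,0],[0.3,0,0,0,0]]]'
python3 - <<'E'
from h import *
print(get_obs()["position"],proj("wrist",[.4235,.2549,.075]))
im=get_image("wrist")[:,:,::-1]; cv2.imwrite("pics/w4.png",im)
E
```

```text
[0.65871162 0.12964716 0.08612939]
[0.65653299 0.12957902 0.076     ]
time_s: 5.45
position: [0.373, 0.2559, 0.2058]
orientation: [-0.001, 3.141, 0.0]
wrist_force: [0.5, 1.3, 0.0]
width: 0.341
grasp_force: 59.2
[0.37296819 0.25590336 0.20576292] [317.64635839 245.07428402]
```

View pics/w4.png

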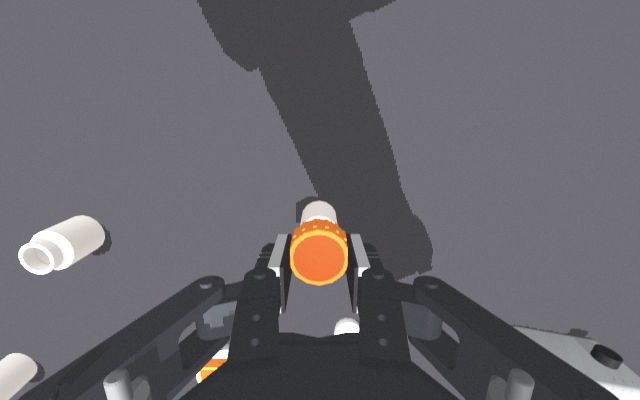

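The held lid at (319,257) hides the small pot's mouth, since image down is +x. I need to look from the far side, so I'll move 10 cm in +x.

```bash
python3 -m inch '[[[0.3,-0.8,0,0,0],[0.3,-0.8,0,0,0],[0.3,-0.8,0,0,0],[0.3,-0.9,0,0,0],[0.3,0,0,0,0],[0.3,0,0,0,0]]]'
python3 - <<'E'
from h import *
print(get_obs()["position"],proj("wrist",[.4235,.2549,.075]))
im=get_image("wrist")[:,:,::-1]; cv2.imwrite("pics/w5.png",im)
cv2.imwrite("pics/w5z.png",cv2.resize(im[130:280,220:420],None,fx=4,fy=4,interpolation=cv2.INTER_CUBIC))
E
```

```text
time_s: 6.1
position: [0.473, 0.2549, 0.2048]
orientation: [-0.003, -3.141, 0.0]
wrist_force: [0.5, -0.5, -0.1]
width: 0.341
grasp_force: 59.2
[0.47295043 0.25486542 0.20478877] [318.67980114 138.95013694]
```

View pics/w5z.png

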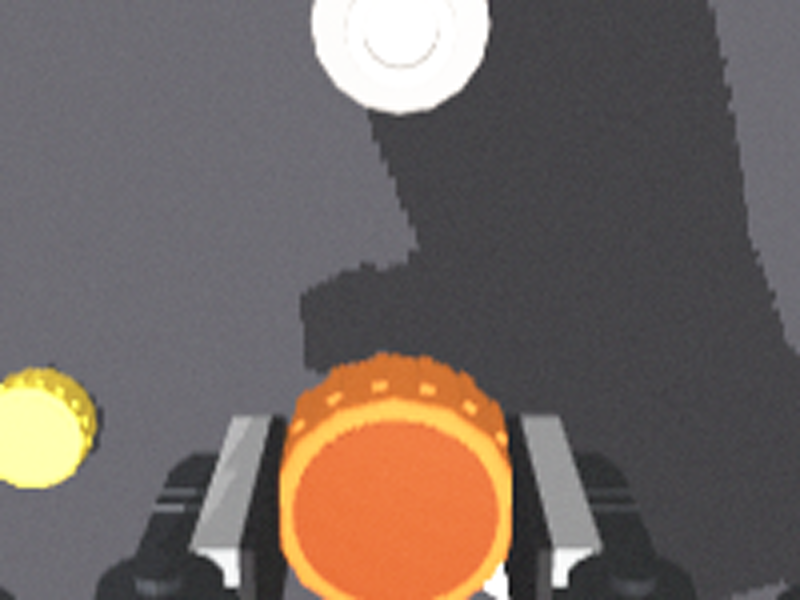

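The small pot's mouth is at full-image (320,137.5) against a predicted (318.7,139), about 1 mm off, so it is at (.4225,.2558). Moving in to place the lid.

```bash
python3 -m inch '[[[0.3,0.8,0.03,0,0],[0.3,0.82,0,0,0],[0.3,0,0,0,0],[0.3,0,0,1,0],[0.3,0,0,1,0],[0.3,0,0,0.8,0],[0.3,0,0,0.4,0],[0.3,0,0,0.1,0],[0.3,0,0,0.05,0],[0.3,0,0,0,0],[0.3,0,0,0,0]]]'
```

```text
time_s: 7.25
position: [0.4243, 0.2569, 0.1058]
orientation: [0.001, 3.14, 0.001]
wrist_force: [-1.3, 0.3, 0.1]
width: 0.339
grasp_force: 59.2
```

```bash
python3 -m inch '[[[0.3,0,-0.03,0.07,0],[0.3,0,0,0.06,0],[0.3,0,0,0,0],[0.3,0,0,0,0]]]'
```

```text
time_s: 7.65
position: [0.4239, 0.2557, 0.1011]
orientation: [0.001, 3.141, 0.0]
wrist_force: [0.6, -0.3, 1.0]
width: 0.342
grasp_force: 59.4
```

```bash
python3 -m inch '[[[0.3,0,0,0.04,0],[0.3,0,0,0,0],[0.3,0,0,0,0]]]'; python3 -m inch '[[[0.36,0,0,0,0],[0.4,0,0,0,0],[0.45,0,0,0,0],[0.5,0,0,0,0],[0.6,0,0,0,0],[0.6,0,0,-0.4,0],[0.6,0,0,-0.8,0],[0.6,0,0,-1,0],[0.6,0,0,-1,0],[0.6,-1,-0.53,-0.5,0],[0.6,-1,-0.53,0,0],[0.6,-1,-0.53,0,0],[0.6,0,0,0,0]]]'
python3 - <<'E'
from h import *
print(get_obs()["position"],proj("wrist",[.4225,.2558,.091]))
im=get_image("wrist")[:,:,::-1]; cv2.imwrite("pics/w6.png",im)
hs=cv2.cvtColor(im,cv2.COLOR_BGR2HSV); m=cv2.inRange(hs,(4,150,80),(20,255,255))
n,_,s,c=cv2.connectedComponentsWithStats(m)
print([(s[i].tolist(),c[i].round(1)) for i in range(1,n) if s[i,4]>60])
E
```

```text
time_s: 7.95
position: [0.4241, 0.2558, 0.1009]
orientation: [0.0, 3.14, 0.001]
wrist_force: [-2.5, -0.9, 11.6]
width: 0.34
grasp_force: 60.5
time_s: 9.25
position: [0.5173, 0.2062, 0.2118]
orientation: [0.006, 3.138, -0.0]
wrist_force: [-0.4, 0.5, 0.2]
width: 0.603
grasp_force: 0.0
[0.51725925 0.20622784 0.21179377] [382.19336223  79.68902511]
[([360, 57, 43, 44, 1429], array([381.4,  79. ])), ([263, 261, 22, 50, 545], array([274.6, 286.2])), ([258, 301, 8, 19, 89], array([261.7, 310.4]))]
```

The small lid shows at (381,79), within a pixel of its target on the pot. Next the medium lid.

```bash
python3 -m inch '[[[0.62,-0.93,-0.51,0,0],[0.62,-0.93,-0.51,0,0],[0.62,-0.93,-0.51,0,0],[0.62,-0.93,-0.51,0.9,0],[0.62,-0.93,-0.51,1,0],[0.62,0,0,1,0],[0.62,0,0,0,0],[0.62,0,0,0,0]]]'
python3 - <<'E'
from h import *
c=camera_info("wrist");print(get_obs()["position"],proj("wrist",[.6565,.1296,.06]))
im=get_image("wrist")[:,:,::-1]
hs=cv2.cvtColor(im,cv2.COLOR_BGR2HSV)
cv2.imwrite("pics/w7z.png",cv2.resize(im[160:360,190:450],None,fx=3,fy=3,interpolation=cv2.INTER_CUBIC))
E
```

```text
time_s: 10.1
position: [0.6516, 0.1321, 0.1238]
orientation: [0.001, -3.139, -0.0]
wrist_force: [0.8, 0.3, 0.5]
width: 0.62
grasp_force: 0.0
[0.65155202 0.13208154 0.12383903] [315.11312161 228.68133373]
```

View pics/w7z.png

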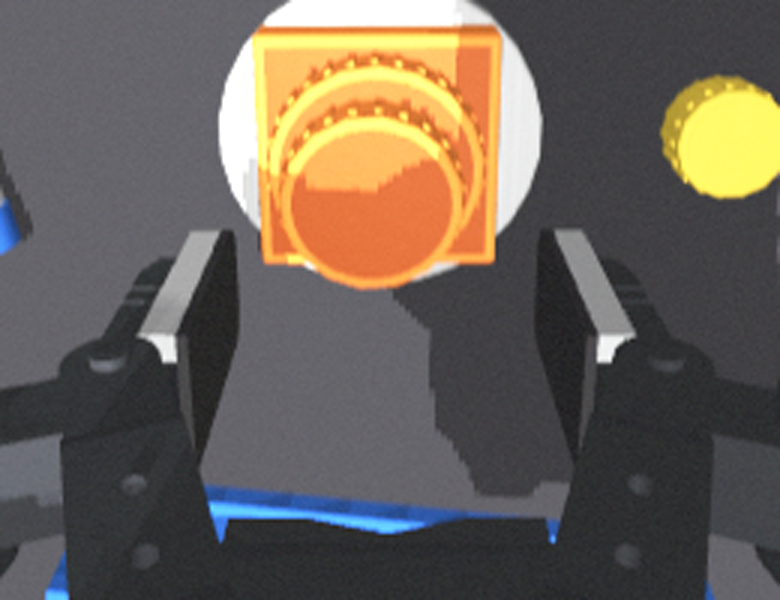

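Medium lid's top centre is at (314,227), about 1 mm from expected. Descend and grip.

```bash
python3 -m inch '[[[0.62,-0.15,-0.11,0.8,0],[0.62,0,0,0.5,0],[0.62,0,0,0.3,0],[0.62,0,0,0.16,0],[0.62,0,0,0,0],[0.4,0,0,0,0],[0.4,0,0,0,0],[0.4,0,0,0,0],[0.4,0,0,0,0],[0.4,0,0,0,0]]]'
python3 - <<'E'
from h import *
print(get_obs()["position"]); im=get_image("wrist")[:,:,::-1]; cv2.imwrite("pics/w8.png",im)
E
```

```text
time_s: 11.15
position: [0.6582, 0.1282, 0.072]
orientation: [0.0, 3.14, 0.0]
wrist_force: [-0.8, -0.2, 4.8]
width: 0.465
grasp_force: 60.9
[0.65824093 0.12819201 0.07198802]
```

```bash
python3 -m inch '[[[0.4,0,0,-0.3,0],[0.4,0,0,-0.9,0],[0.4,0,0,-1,0],[0.4,0,0,-1,0],[0.4,0,0,-1,0],[0.4,0.88,-0.87,0,0],[0.4,0.88,-0.87,0,0],[0.4,0.88,-0.87,0,0],[0.4,0.88,-0.87,0,0],[0.4,0.88,-0.87,0,0],[0.4,0.88,-0.87,0,0],[0.4,0,0,0,0],[0.4,0,0,0,0]]]'
python3 - <<'E'
from h import *
print(get_obs()["position"],proj("wrist",[.4457,-.0285,.066]))
im=get_image("wrist")[:,:,::-1]; cv2.imwrite("pics/w9.png",im)
cv2.imwrite("pics/w9z.png",cv2.resize(im[90:290,220:420],None,fx=3,fy=3,interpolation=cv2.INTER_CUBIC))
E
```

```text
time_s: 12.5
position: [0.4991, -0.0289, 0.1975]
orientation: [0.003, 3.141, 0.0]
wrist_force: [0.1, 0.5, 0.1]
width: 0.465
grasp_force: 60.5
[ 0.49909273 -0.02894306  0.19748291] [319.07906134 133.82312585]
```

View pics/w9z.png

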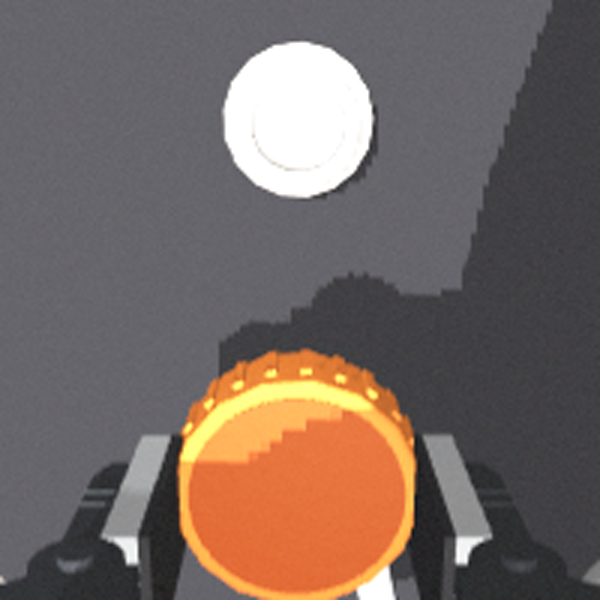

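The medium pot's mouth is at (319.5,130.5) against a predicted (319,134), so I take it as (.4435,-.0283).

```bash
python3 - <<'E'
from h import *
p=get_obs()["position"];print(onz("wrist",(220+297.5/3-.3,90+490/3-.3),p[2]-.012)-p)
E
python3 -m inch '[[[0.4,0.9,0.02,0,0],[0.4,0.87,0,0,0],[0.4,0,0,0.5,0],[0.4,0,0,1,0],[0.4,0,0,1,0],[0.4,0,0,0.5,0],[0.4,0,0,0.25,0],[0.4,0,0,0.1,0],[0.4,0,0,0,0],[0.4,0,0,0,0]]]'
```

```text
[-3.60332031e-03  3.62532760e-05 -1.20000000e-02]
time_s: 13.55
position: [0.4469, -0.0279, 0.0971]
orientation: [-0.0, 3.14, -0.0]
wrist_force: [0.3, 0.1, 0.3]
width: 0.469
grasp_force: 60.5
```

```bash
python3 -m inch '[[[0.4,0,0,0.06,0],[0.4,0,0,0.05,0],[0.4,0,0,0,0],[0.4,0,0,0,0]]]'
```

```text
time_s: 13.95
position: [0.4466, -0.028, 0.0938]
orientation: [0.001, 3.14, -0.0]
wrist_force: [0.2, 1.8, 4.9]
width: 0.468
grasp_force: 61.1
```

```bash
python3 -m inch '[[[0.5,0,0,0,0],[0.53,0,0,0,0],[0.57,0,0,0,0],[0.65,0,0,0,0],[0.75,0,0,0,0],[0.75,0,0,-0.4,0],[0.75,0,0,-0.8,0],[0.75,0,0,-1,0],[0.75,0,0,-1,0],[0.75,-1,0.7,-0.5,0],[0.75,-1,0.7,0,0],[0.75,-1,0.7,0,0],[0.75,0,0,0,0],[0.75,0,0,0,0]]]'
cat > chk.py <<'E'
from h import *
import sys
X=np.float64(sys.argv[1:4])
print(get_obs()["position"],proj("wrist",X))
im=get_image("wrist")[:,:,::-1]; cv2.imwrite(f"pics/c{get_obs()['time_s']:.2f}.png",im)
hs=cv2.cvtColor(im,cv2.COLOR_BGR2HSV); m=cv2.inRange(hs,(4,130,80),(20,255,255))
n,_,s,c=cv2.connectedComponentsWithStats(m)
print([(s[i].tolist(),c[i].round(1)) for i in range(1,n) if s[i,4]>60])
E
python3 chk.py .4432 -.0283 .082
```

```text
time_s: 15.35
position: [0.5357, 0.0354, 0.2034]
orientation: [0.001, -3.14, 0.0]
wrist_force: [-1.1, 0.1, -0.1]
width: 0.752
grasp_force: 0.0
[0.53565615 0.03544972 0.20344485] [237.28235094  84.20789411]
[([579, 30, 38, 50, 721], array([592.4,  58. ])), ([601, 35, 36, 37, 1039], array([618.6,  53.1])), ([256, 68, 13, 42, 110], array([263.4,  89.9])), ([369, 252, 22, 53, 613], array([376.5, 280.3])), ([412, 252, 17, 20, 159], array([422.2, 258.8]))]
```

The medium lid's right edge falls at column 268, as predicted. On to the large lid.

```bash
python3 -m inch '[[[0.8,-0.8,0.62,0,0],[0.8,-0.8,0.62,0,0],[0.8,-0.8,0.62,0,0],[0.8,-0.8,0.62,0.95,0],[0.8,-0.8,0.62,1,0],[0.8,0,0,1,0],[0.8,0,0,0,0],[0.8,0,0,0,0]]]'
python3 - <<'E'
from h import *
c=camera_info("wrist");print(get_obs()["position"],proj("wrist",[.6555,.129,.044]))
im=get_image("wrist")[:,:,::-1]
cv2.imwrite("pics/w10z.png",cv2.resize(im[160:360,190:450],None,fx=3,fy=3,interpolation=cv2.INTER_CUBIC))
E
```

```text
time_s: 16.2
position: [0.6546, 0.1271, 0.1155]
orientation: [-0.002, -3.139, 0.001]
wrist_force: [0.3, 0.4, 1.3]
width: 0.802
grasp_force: 0.0
[0.65461994 0.12708605 0.1154648 ] [321.4970376  219.09371364]
```

View pics/w10z.png

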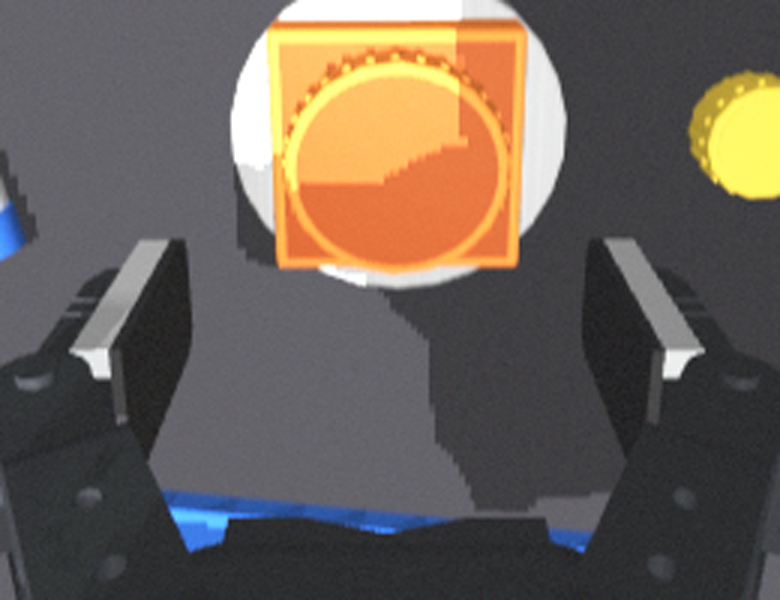

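The large lid's top centre is at (322,215.5), so about (.653,.1295). Descend and grip.

```bash
python3 -m inch '[[[0.8,0.09,0.06,0.8,0],[0.8,0,0,0.6,0],[0.8,0,0,0.4,0],[0.8,0,0,0.2,0],[0.8,0,0,0,0],[0.55,0,0,0,0],[0.55,0,0,0,0],[0.55,0,0,0,0],[0.55,0,0,0,0],[0.55,0,0,0,0]]]'; python3 chk.py .653 .1295 .044
```

```text
time_s: 17.25
position: [0.6545, 0.1299, 0.0576]
orientation: [0.001, 3.139, 0.0]
wrist_force: [-2.0, 0.4, 5.5]
width: 0.59
grasp_force: 62.0
[0.65449982 0.12987988 0.05758513] [318.03933622 255.20821303]
[([260, 184, 117, 117, 10729], array([320.7, 240.2]))]
```

```bash
python3 -m inch '[[[0.55,0,0,-0.3,0],[0.55,0,0,-0.7,0],[0.55,0,0,-1,0],[0.55,0,0,-1,0],[0.55,0,0,-1,0],[0.55,0,-0.8,-0.8,0],[0.55,-0.15,-0.9,0,0],[0.55,-0.15,-0.9,0,0],[0.55,-0.15,-0.9,0,0],[0.55,-0.15,-0.9,0,0],[0.55,-0.15,-0.9,0,0],[0.55,-0.15,-0.9,0,0],[0.55,-0.15,-0.9,0,0],[0.55,-0.15,-0.9,0,0],[0.55,-0.15,-0.9,0,0],[0.55,-0.15,-0.9,0,0],[0.55,0,0,0,0],[0.55,0,0,0,0]]]'
python3 - <<'E'
from h import *
print(get_obs()["position"],proj("wrist",[.65,-.1695,.058]))
im=get_image("wrist")[:,:,::-1]; cv2.imwrite("pics/w11.png",im)
cv2.imwrite("pics/w11z.png",cv2.resize(im[80:290,220:420],None,fx=3,fy=2.8,interpolation=cv2.INTER_CUBIC))
E
```

```text
time_s: 19.1
position: [0.6981, -0.1646, 0.1999]
orientation: [0.002, 3.141, 0.001]
wrist_force: [0.8, -1.0, -1.2]
width: 0.589
grasp_force: 62.2
[ 0.69807193 -0.16461146  0.19992369] [313.03552225 139.0227761 ]
```

View pics/w11z.png

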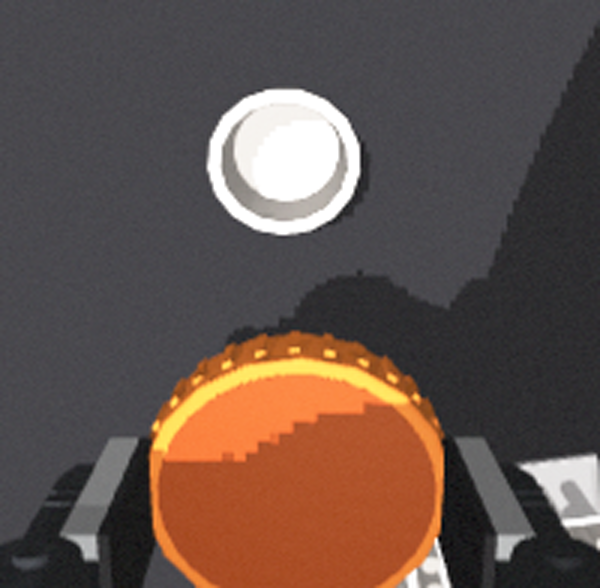

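Large mouth is at (314.5,137.4) against a predicted (313,139), giving (.6486,-.1682).

```bash
python3 - <<'E'
from h import *
im=cv2.imread("pics/w11.png"); hs=cv2.cvtColor(im,cv2.COLOR_BGR2HSV); m=cv2.inRange(hs,(4,130,60),(28,255,255))[170:330]
c=max(cv2.findContours(m,cv2.RETR_EXTERNAL,cv2.CHAIN_APPROX_NONE)[0],key=cv2.contourArea);x,y,w,h=cv2.boundingRect(c);print(x,y+170,w,h)
p=get_obs()["position"]
for r in(250,254): print(onz("wrist",(319,r),p[2]-.0136)-p)
# lid bottom of top-face ellipse
print(onz("wrist",(319,y+170+h),p[2]-.0136)-p)
E
```

```text
269 198 99 103
[-0.00447944  0.0001266  -0.0136    ]
[-0.00221578  0.00012588 -0.0136    ]
[ 0.02594806  0.00011698 -0.0136    ]
```

```bash
python3 -m inch '[[[0.55,0.8,-0.11,0,0],[0.55,0.8,0,0,0],[0.55,0,0,0.6,0],[0.55,0,0,1,0],[0.55,0,0,1,0],[0.55,0,0,0.6,0],[0.55,0,0,0.3,0],[0.55,0,0,0.1,0],[0.55,0,0,0,0],[0.55,0,0,0,0]]]'
```

```text
time_s: 20.15
position: [0.6511, -0.1675, 0.093]
orientation: [-0.0, 3.14, -0.001]
wrist_force: [0.8, 0.1, 0.1]
width: 0.585
grasp_force: 62.3
```

```bash
python3 -m inch '[[[0.55,0.02,0,0.1,0],[0.55,0,0,0.07,0],[0.55,0,0,0.03,0],[0.55,0,0,0,0],[0.55,0,0,0,0]]]'
```

```text
time_s: 20.65
position: [0.6502, -0.1677, 0.0876]
orientation: [0.001, 3.14, -0.001]
wrist_force: [-2.6, 1.0, 9.2]
width: 0.587
grasp_force: 63.3
```

```bash
python3 -m inch '[[[0.62,0,0,0,0],[0.66,0,0,0,0],[0.7,0,0,0,0],[0.8,0,0,0,0],[0.9,0,0,0,0],[1,0,0,-0.4,0],[1,0,0,-0.8,0],[1,0,0,-1,0],[1,0,0,-1,0],[1,-0.9,0.7,-0.5,0],[1,-0.9,0.7,0,0],[1,-0.9,0.7,0,0],[1,0,0,0,0],[1,0,0,0,0]]]'; python3 chk.py .6486 -.1682 .074
```

```text
time_s: 22.05
position: [0.7307, -0.1039, 0.1967]
orientation: [0.001, -3.141, 0.001]
wrist_force: [1.4, -0.8, -0.2]
width: 1.001
grasp_force: 0.0
[ 0.73070791 -0.10387903  0.19667369] [237.99933636  97.99571415]
[([208, 63, 68, 72, 400], array([253.8, 101.2])), ([208, 67, 61, 64, 3019], array([238.3,  98.8])), ([514, 71, 91, 70, 5019], array([558.2, 106. ]))]
```

Large lid sits at (238,99), within a pixel of prediction. Next, the square lid.

```bash
python3 -m inch '[[[1,0.3,0.85,0,0],[1,0.3,0.87,0,0],[1,0.3,0.87,0,0],[1,0.3,0.87,0,0],[1,0.3,0.87,0,0],[1,0.3,0.87,0,0],[1,0.3,0.87,0,0],[1,0.3,0.87,1,0],[1,0.2,0.87,1,0],[1,0,0,1,0],[1,0,0,0,0],[1,0,0,0,0]]]'
cat > sq.py <<'E'
from h import *
p=get_obs()["position"]; z=.028
im=get_image("wrist")[:,:,::-1]; cv2.imwrite("pics/w12.png",im)
hs=cv2.cvtColor(im,cv2.COLOR_BGR2HSV); m=cv2.inRange(hs,(4,130,60),(28,255,255))
c=max([c for c in cv2.findContours(m,cv2.RETR_EXTERNAL,cv2.CHAIN_APPROX_NONE)[0] if abs(cv2.boundingRect(c)[0]+cv2.boundingRect(c)[2]/2-320)<70],key=cv2.contourArea)
print(p,cv2.boundingRect(c))
a=cv2.approxPolyDP(c,6,True)[:,0]
for q in a: print(q,onz("wrist",q,z).round(4))
E
python3 sq.py
```

```text
time_s: 23.3
position: [0.6523, 0.1287, 0.1071]
orientation: [-0.003, -3.141, 0.001]
wrist_force: [0.1, -0.7, 0.5]
width: 1.0
grasp_force: 0.0
[0.65232593 0.12871765 0.10712718] (276, 172, 89, 85)
[278 172] [0.6225 0.1001 0.028 ]
[343 176] [0.6255 0.1459 0.028 ]
[279 179] [0.6276 0.1005 0.028 ]
[279 256] [0.6884 0.098  0.028 ]
[360 256] [0.6886 0.1604 0.028 ]
[363 174] [0.6241 0.16   0.028 ]
```

```bash
python3 -m inch '[[[1,-0.1,0,0.8,0],[1,0,0,0.8,0],[1,0,0,0.4,0],[1,0,0,0.2,0],[1,0,0,0.1,0],[1,0,0,0,0],[0.65,0,0,0,0],[0.65,0,0,0,0],[0.65,0,0,0,0],[0.65,0,0,0,0],[0.65,0,0,0,0]]]'
```

```text
time_s: 24.45
position: [0.6568, 0.13, 0.0393]
orientation: [0.0, 3.139, 0.0]
wrist_force: [-0.0, -0.6, 6.2]
width: 0.723
grasp_force: 65.5
```

```bash
python3 -m inch '[[[0.65,0,0,-0.3,0],[0.65,0,0,-0.7,0],[0.65,0,0,-1,0],[0.65,0,0,-1,0],[0.65,0,0,-1,0],[0.65,0.2,-0.7,-1,0],[0.65,0.36,-0.9,-0.3,0],[0.65,0.36,-0.9,0,0],[0.65,0.36,-0.9,0,0],[0.65,0.36,-0.9,0,0],[0.65,0.36,-0.9,0,0],[0.65,0.36,-0.9,0,0],[0.65,0.36,-0.9,0,0],[0.65,0.36,-0.9,0,0],[0.65,0.36,-0.9,0,0],[0.65,0.36,-0.9,0,0],[0.65,0.36,-0.9,0,0]]]'
python3 -m inch '[[[0.65,0.36,-0.9,0,0],[0.65,0.36,-0.9,0,0],[0.65,0.36,-0.9,0,0],[0.65,0,0,0,0],[0.65,0,0,0,0]]]'
python3 - <<'E'
from h import *
p=get_obs()["position"]; print(p,proj("wrist",[.4414,-.2696,.05]))
im=get_image("wrist")[:,:,::-1]; cv2.imwrite("pics/w13.png",im)
cv2.imwrite("pics/w13z.png",cv2.resize(im[60:300,200:440],None,fx=2.5,fy=2.5,interpolation=cv2.INTER_CUBIC))
hs=cv2.cvtColor(im,cv2.COLOR_BGR2HSV); m=cv2.inRange(hs,(4,130,60),(28,255,255))
c=max(cv2.findContours(m,cv2.RETR_EXTERNAL,cv2.CHAIN_APPROX_NONE)[0],key=cv2.contourArea)
for q in cv2.approxPolyDP(c,6,True)[:,0]: print(q,(onz("wrist",q,p[2]-.0113)-p).round(4))
E
```

```text
time_s: 26.15
position: [0.5302, -0.189, 0.1972]
orientation: [0.0, 3.141, -0.0]
wrist_force: [-0.1, -0.8, -0.7]
width: 0.719
grasp_force: 65.2
time_s: 26.65
position: [0.4981, -0.2694, 0.197]
orientation: [0.003, 3.141, 0.0]
wrist_force: [0.1, -0.1, 0.1]
width: 0.722
grasp_force: 65.2
[ 0.49811586 -0.26943179  0.19699358] [318.37725946 128.75445954]
[255 193] [-0.0352 -0.0294 -0.0113]
[253 203] [-0.0303 -0.0307 -0.0113]
[382 197] [-0.0332  0.0306 -0.0113]
[381 230] [-0.0163  0.0312 -0.0113]
[379 201] [-0.0312  0.0293 -0.0113]
[258 202] [-0.0308 -0.0283 -0.0113]
[260 308] [ 0.0287 -0.0308 -0.0113]
[377 307] [ 0.0282  0.0317 -0.0113]
[384 211] [-0.0262  0.032  -0.0113]
[377 188] [-0.0376  0.028  -0.0113]
```

View pics/w13z.png

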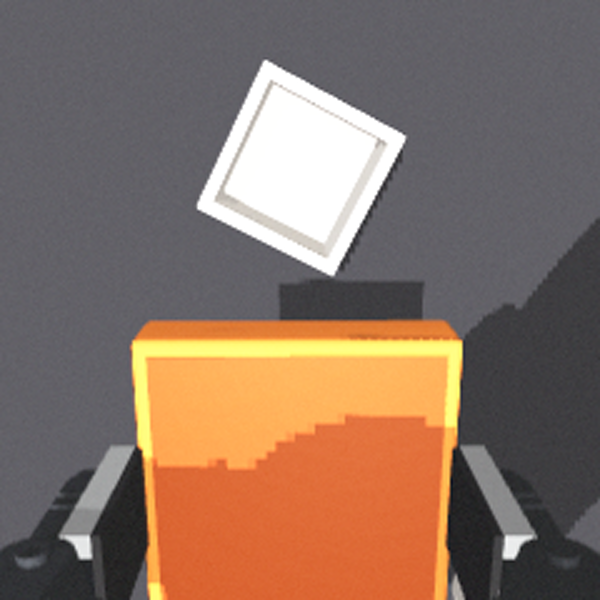

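The square pot's rim corners are at crop (265,60), (406,137), (334,275) and (197,208). The lid is held square, with its centre about 2 mm towards −x from the TCP.

```bash
python3 - <<'E'
from h import *
P=[onz("wrist",(200+a/2.5-.3,60+b/2.5-.3),.05) for a,b in((265,60),(406,137),(334,275),(197,208))]
print(np.mean(P,0))
for i in range(4):
    d=P[(i+1)%4]-P[i]; print(np.linalg.norm(d),np.degrees(np.arctan2(d[1],d[0])))
E
```

```text
[ 0.44154023 -0.26762997  0.05      ]
0.055966862263944206 62.72925420471866
0.05566508826414301 -26.578306570947575
0.0561822964518462 -116.31410089196442
0.05660094418736688 153.20008140523117
```

```bash
python3 -m inch '[[[0.65,0.93,0.03,0,0],[0.65,0.9,0,0,0],[0.65,0,0,0,0.9],[0.65,0,0,0,1],[0.65,0,0,0,1],[0.65,0,0,0,1],[0.65,0,0,0,1],[0.65,0,0,0,1],[0.65,0,0,0.5,0.8],[0.65,0,0,1,0],[0.65,0,0,1,0],[0.65,0,0,0.7,0],[0.65,0,0,0.4,0],[0.65,0,0,0.2,0],[0.65,0,0,0,0],[0.65,0,0,0,0],[0.65,0,0,0,0]]]'
python3 - <<'E'
from h import *
o=get_obs();print(o["position"],Ro.from_rotvec(o["orientation"]).as_matrix().round(3),rows(np.array([.4433,-.2685,.0773])-o["position"]))
E
```

```text
time_s: 28.4
position: [0.4442, -0.2687, 0.0836]
orientation: [0.728, 3.054, -0.001]
wrist_force: [-0.5, -0.2, -0.2]
width: 0.722
grasp_force: 65.3
[ 0.44419936 -0.26866698  0.08364163] [[-0.892  0.451  0.002]
 [ 0.451  0.892 -0.001]
 [-0.002 -0.    -1.   ]] [ 0.02967728 -0.0084664   0.21133391]
```

```bash
python3 -m inch '[[[0.65,0.03,0,0.1,0],[0.65,0,0,0.07,0],[0.65,0,0,0.04,0],[0.65,0,0,0,0],[0.65,0,0,0,0]]]'
```

```text
time_s: 28.9
position: [0.4427, -0.2679, 0.0772]
orientation: [0.729, 3.055, -0.0]
wrist_force: [-2.2, 0.5, 7.8]
width: 0.718
grasp_force: 66.3
```

Contact at 7.8 N at the expected height. Release, rise and check with the top camera.

```bash
python3 -m inch '[[[0.76,0,0,0,0],[0.8,0,0,0,0],[0.85,0,0,0,0],[0.95,0,0,0,0],[1,0,0,0,0],[1,0,0,-0.3,0],[1,0,0,-0.6,0],[1,0,0,-1,0],[1,0,0,-1,0],[1,0,0,-1,0],[1,-1,0,-1,0],[1,-1,0.3,0,0],[1,-1,0.3,0,0],[1,-1,0.3,0,0],[1,-1,0.3,0,0],[1,-1,0,0,0],[1,-1,0,0,0],[1,-1,0,0,0],[1,0,0,0,0]]]'
python3 - <<'E'
from h import *
im=get_image("top")[:,:,::-1].copy(); cv2.imwrite("pics/t2.png",im)
t=[]
for X in((.4225,.2558,.091),(.4435,-.0283,.082),(.6486,-.1682,.074),(.4415,-.2676,.066)):
    u=proj("top",X); print(u); x,y=np.int32(u.round())
    t.append(cv2.resize(im[y-25:y+25,x-25:x+25],(280,280),interpolation=cv2.INTER_CUBIC))
cv2.imwrite("pics/t2z.png",np.vstack([np.hstack(t[:2]),np.hstack(t[2:])]))
E
```

```text
time_s: 30.8
position: [0.6751, -0.345, 0.2217]
orientation: [0.728, 3.056, -0.0]
wrist_force: [0.6, -0.6, 0.6]
width: 1.003
grasp_force: 0.0
[190.91945289 252.74388138]
[336.53872317 244.41139871]
[404.44202648 146.10790113]
[454.95824845 247.10215096]
```

View pics/t2z.png

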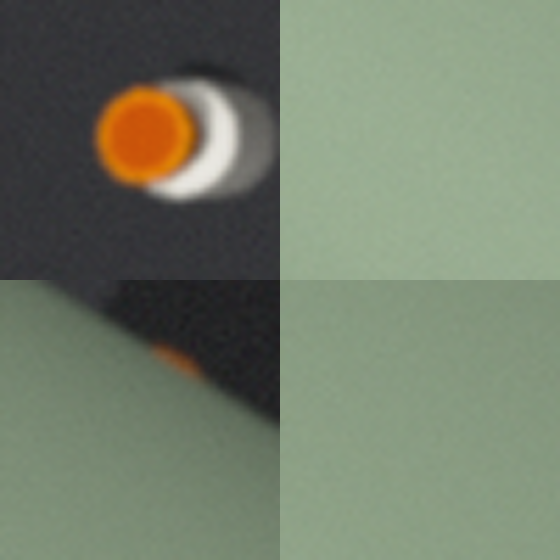

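The small lid is centred on its pot, but the arm hides the other three. I'll check those numerically in the scene camera.

```bash
cat > fin.py <<'E'
from h import *
for n in("scene","top"):
    im=get_image(n)[:,:,::-1]; hs=cv2.cvtColor(im,cv2.COLOR_BGR2HSV); m=cv2.inRange(hs,(4,130,60),(20,255,255))
    k,_,s,c=cv2.connectedComponentsWithStats(m)
    print(n,[(s[i].tolist(),c[i].round(1).tolist()) for i in range(1,k) if s[i,4]>40])
    for X,r in(((.4225,.2558,.083),.016),((.4435,-.0283,.074),.0215),((.6486,-.1682,.066),.027),((.4415,-.2676,.058),None)):
        a=np.arange(0,6.28,.1)
        q=[(r*np.cos(t),r*np.sin(t)) for t in a] if r else [(.0453*np.cos(t),.0453*np.sin(t)) for t in np.radians(63.3+45+90*np.arange(4))]
        u=np.array([proj(n,np.add(X,(x,y,z))) for x,y in q for z in(-.008,.008)])
        print("  pred box",u.min(0).round(1),(u.max(0)-u.min(0)).round(1))
E
python3 -m inch '[[[1,0,0,0,0],[1,-0.5,-1,-1,0],[1,-0.5,-1,-1,0],[1,-0.5,-1,-1,0],[1,0,-1,0,0],[1,0,-1,0,0],[1,0,0,0,0]]]'; python3 fin.py
```

```text
time_s: 31.55
position: [0.643, -0.4979, 0.3098]
orientation: [-0.737, -3.053, 0.002]
wrist_force: [-0.3, 0.5, -0.3]
width: 0.998
grasp_force: 0.0
scene [([197, 137, 43, 29, 739], [218.4, 151.0]), ([314, 153, 23, 18, 339], [324.8, 161.7]), ([462, 164, 20, 17, 255], [470.9, 172.4]), ([199, 211, 35, 30, 758], [216.4, 225.1])]
  pred box [460.8 164.3] [19. 17.]
  pred box [313.3 152. ] [21.6 19.5]
  pred box [199.2 211.2] [33.7 29.6]
  pred box [195.9 136.9] [43.  30.7]
top [([390, 132, 29, 27, 603], [403.9, 145.1]), ([325, 232, 24, 23, 416], [336.4, 242.4]), ([183, 243, 18, 18, 255], [191.3, 251.6])]
  pred box [182.8 244.5] [18.8 16.5]
  pred box [325.6 233.5] [21.9 22.1]
  pred box [390.2 133.7] [27.2 26.9]
  pred box [431.8 225.7] [43.9 43.1]
```

All four lids match their predicted seated outlines within about 1 to 2 px, and the arm is clear.

```bash
python3 -c "
from station import *
print(sign_off())"
```

```text
the job is handed in; nothing more can be done
None
```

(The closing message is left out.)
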